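# Put the cookbook away in the rack

## Task

Take the closed cookbook off its stand and stand it upright on its long edge in the empty slot of the wooden rack, fully down on the slot's floor and with its ends about level with the ends of the rack. Lower it in rather than letting it drop, and leave the two chopping boards in their slots.

Things in the scene. Friction and masses are not known exactly. Their poses are not given: they have to be found in the camera images.
- book_centre (a point): Centre of the closed hardback cookbook, a rigid slab 210 x 149 x 20 mm, about 0.4 kg. Axes: x along its 210 mm length, y across its 149 mm width, z through its thickness, out of the front cover. It starts on the stand with its length level, y pointing up but leaning back 18 degrees from vertical, and its front cover (z) facing the front of the stand. The upper long edge is 74.5 mm from the centre along y.
- stand: Fixed wooden cookbook stand; origin on the worktop, front along its -x. Its backrest leans back 18 degrees and ends 95 mm up the book: the top 54 mm of the book is free on both sides. Ledge 34 mm above the worktop, with a front lip 12 mm high, 9 mm clear of the book. Beyond x = 0.6 m and left of y = -0.15 m a wall cabinet hangs 0.44 m above the worktop: keep the wrist clear of it.
- rack: Fixed wooden rack, 210 mm long (its x) and 166 mm wide (its y); origin at its centre on the worktop. Its floor is 16 mm above the worktop. Four dividers along x, 14 mm thick, with rounded tops 65 mm above that floor, make three slots, each 30 mm wide, at y = -45, 0 and +45 mm. Two slots hold boards, the third is empty.
- free_slot (a point): Centre of the floor of the empty slot, 16 mm above the worktop; x runs along the slot, y across it, z up. The slot is 30 mm wide, and its dividers' tops are 65 mm above this point.
- board_a_centre (a point): Centre of the dark wooden chopping board, 190 x 18 x 95 mm, standing on its long edge in a slot of the rack; its top is 95 mm above the slot's floor. x along its length, z up.
- board_b_centre (a point): Centre of the white plastic chopping board, same size, standing in another slot. x along its length, z up.

How it is judged:
At the end, for the whole second after the job is handed in: The book stands still on its long edge in the empty slot: centre within 35 mm of the slot's middle lengthways and 13 mm crosswise, 66 to 84 mm above the slot's floor, its length within 0.2 rad of the slot's direction, its covers within 0.25 rad of the slot's walls (x of book_centre in the frame of free_slot between -0.035 and 0.035 m and y of book_centre in the frame of free_slot between -0.013 and 0.013 m and z of book_centre in the frame of free_slot between 0.066 and 0.084 m and angle between the z axis of book_centre and the y axis of free_slot, either way round below 0.25 rad and angle between the x axis of book_centre and the x axis of free_slot, either way round below 0.2 rad and linear speed of book below 0.02 m/s and angular speed of book below 0.1 rad/s); the robot touches nothing.
It fails at once if the book is let go over the rack more than 25 mm above its seat (horizontal distance between book_centre and rack below 0.1 m and z of book_centre in the frame of free_slot above 0.1 m and contact force between book and the fingers below 0.05 N).
It fails at once if a chopping board is moved more than 40 mm (distance of any of board_a_centre, board_b_centre from where it was at the start of the episode above 0.04 m).
It also fails if it takes over 51 s, if anything falls off the work surface, if the arm or the gripper's body presses on something with over 40 N, if the wrist force passes 120 N, or if a joint passes its speed limit or range.

## Robot

A 6-joint arm with a two-finger parallel gripper is mounted at the origin on a cart in front of the work surface, level with it; the furniture and walls round the work are solid. World frame = base frame: x ahead of the robot, y to its left, z up, the work surface at z = 0. Lengths are in m, angles in rad, forces in N, time in s.
With the tool pointing down it reaches from about 0.3 to 1 m from the base axis. Payload 5.1 kg.
Tool frame: the origin (TCP) lies midway between the tips of the shut fingers; the grasp point (between the pads) lies 19 mm behind it; z points along the fingers, y is the line along which they close (so a half turn about z gives the same grasp; the last joint's range is limited). The gripper opens to 95 mm and grips with 3 to 60 N. Pads are 20 mm wide; open, the fingers measure 119 mm over their backs; the gripper's body (75 mm by 180 mm) begins 59 mm behind the grasp point.
Start: joints at [-1.414, 0.124, 1.65, -0, 1.367, -0.083], TCP at [0.154, -0.631, 0.215] pointing down, gripper open.
Joint ranges: [-2.61, 2.61], [-1.02, 2.33], [0.03, 2.71], [-1.35, 4.49], [0.32, 2.68], [-2.91, 2.91]. Speed limits (rad/s): [2.57, 2.57, 3.14, 3.14, 3.14, 3.14].

## Interface

Orientations are given as a rotation vector (axis times angle).
In Python, from bench import arm gives the robot as it stands.
- The arm moves only by the tool servo_tool, never from a script. Its argument "steps" is a list of rows, each an object of numbers: "tx", "ty", "tz": the shift along the tool's x, y, z each as a share of 0.1 m, from -1 to 1; "ax", "ay", "az": the turn, a rotation vector about the tool's x, y, z each as a share of 45 degrees, from -1 to 1; "jaw": the closure, from -1 (fully open) to 1 (shut). A call has exactly 10 rows; each row is the pose to reach, as a shift and turn from the pose commanded when the call began, along the tool's axes at that moment; what a row does not reach only later rows make up. A row lasts 1/12 s, in which the tool goes at most 41.7 mm and 7.16 degrees, less where a joint would pass 70% of its speed; a pose out of reach is approached as far as the arm can. A call with a number of a shift or a turn outside -1 to 1 is refused whole. A call with a gripper value outside its range is refused whole. The fingers move at their own pace and stop on an object; "newtons" is the grip in N (left out, the last holds). Time passes only in rows, so rows that repeat a pose let the fingers close, or fill a call up. It gives the time, the measured TCP pose, the force, the opening and the grip force at its end, in the units of the state.
- arm.sense(): the state, without advancing time (a new reading comes with each control period).
- arm.get_image(name): name is "scene" or "top"; returns a dict with "pixels" (400x640x3 uint8, red, green, blue), "mtx" (3x3 intrinsics, pixels), "R" (3x3) and "t" (3): a world point X has camera coordinates R X + t. Camera axes: x right, y down, z forward; pixel columns grow to the right and rows downward; lengths in m; the calibration is good to about 2 mm. A picture is of the moment at which its call begins. There is no depth.
- arm.job_done(): hands the job in; it is judged then, once.
The state is a dict: "time": time; "q": joint angles; "joint_velocities": joint speeds; "joint_efforts": joint torques, N m; "position": TCP position; "orientation": TCP orientation; "contact_force": force on the tool from outside, world axes, zero at the start; "torque": the same for the moment, N m; "finger_gap": opening from 0.0 (shut) to 1.0 (fully open); "grasp_force": force on a finger pad.
Only numpy, scipy, OpenCV 4.12 (cv2) and the standard library are available. Lean on these libraries where they do the work, as an engineer would, in place of code of your own. Each camera call takes 0.05 s, during which the arm holds its last target. There are 200 camera calls.

## Working session

There is one attempt and no reset: what is moved stays moved. The work goes in short steps, Python scripts to look and compute and a tool call to move; the robot and the scene stay as the last step left them, time stands still between calls to the robot, and variables do not carry over. Pictures are saved under pics/ and viewed, at most 10 in all, crops included, and the job is handed in when it is done.

Besides the shell and the picture viewer there is one more tool, called after "Request:" by a JSON object that holds its "method" and its "body". servo_tool: Moves the arm, as the interface text tells. Its arguments: {"type":"object","properties":{"steps":{"type":"array","items":{"type":"object","properties":{"tx":{"type":"number","minimum":-1,"maximum":1},"ty":{"type":"number","minimum":-1,"maximum":1},"tz":{"type":"number","minimum":-1,"maximum":1},"ax":{"type":"number","minimum":-1,"maximum":1},"ay":{"type":"number","minimum":-1,"maximum":1},"az":{"type":"number","minimum":-1,"maximum":1},"jaw":{"type":"number"}}}},"newtons":{"type":"number"}},"required":["steps"]}

```bash
mkdir -p pics; ls; python3 - <<'E'
from bench import arm
import cv2,numpy as np,pickle
d={}
for n in("scene","top"):
    im=arm.get_image(n);d[n]=im
    cv2.imwrite(f"pics/{n}0.png",im["pixels"][:,:,::-1]);print(n,im["mtx"].tolist(),im["R"].round(3).tolist(),im["t"].round(3).tolist())
pickle.dump(d,open("im0.pkl","wb"))
print(arm.sense())
E
```

```text
pics
scene [[498.00842506470116, 0.0, 317.3019708736813], [0.0, 498.00842506470116, 195.7059015059146], [0.0, 0.0, 1.0]] [[-0.853, -0.523, -0.003], [-0.345, 0.566, -0.749], [0.393, -0.638, -0.662]] [0.419, 0.203, 0.885]
top [[424.138016435285, 0.0, 325.6366753551778], [0.0, 424.138016435285, 199.94019985287844], [0.0, 0.0, 1.0]] [[0.053, -0.999, 0.002], [-0.969, -0.052, -0.243], [0.243, 0.011, -0.97]] [0.008, 0.479, 0.841]
{'time': 0.1, 'q': array([-1.41358023e+00,  1.24446780e-01,  1.65154437e+00,  1.09143216e-05,
        1.36747264e+00, -8.25893731e-02]), 'joint_velocities': array([ 0.00051957, -0.00238858, -0.00344723,  0.00010449,  0.0005816 ,
        0.00098306]), 'joint_efforts': array([ 1.59018946e-04, -4.18880868e+01, -3.61096895e+01,  7.76335015e-02,
        4.61924134e-02, -6.38326537e-05]), 'position': array([ 0.15427467, -0.63083186,  0.2135014 ]), 'orientation': array([-3.11718050e+00, -3.75556463e-01,  9.28133497e-05]), 'contact_force': array([ 0.17191415, -0.00817047,  0.10692953]), 'torque': array([-0.03466585, -0.01190612, -0.02741636]), 'grasp_force': 0.0, 'finger_gap': 1.0004970149587964}
```

View pics/scene0.png

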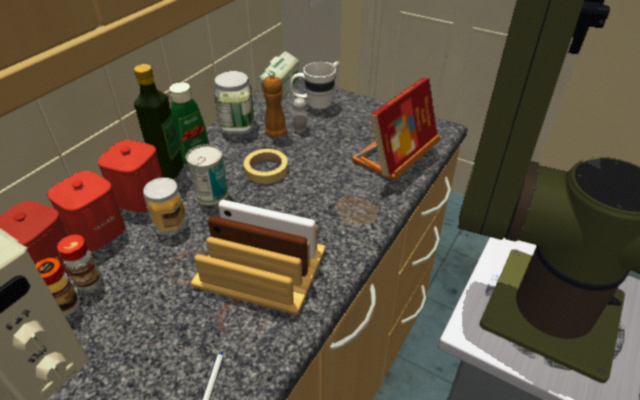

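View pics/top0.png

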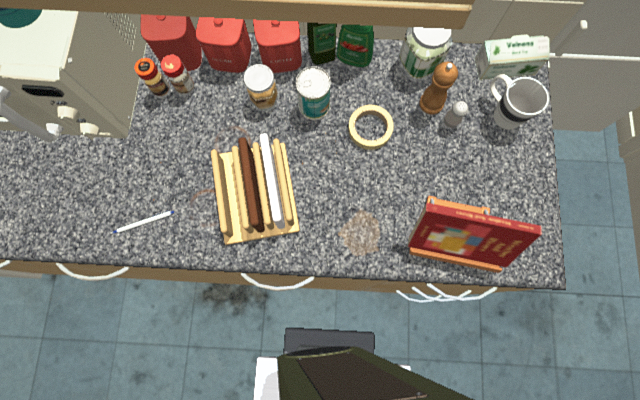

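The scene view shows the red book at about (407,128) and the rack at about (262,262). In the top view the book is at about (473,236) and the rack at about (255,190). The empty slot is the rack's left one (+y side). Next I'll enlarge both.

```bash
python3 - <<'E'
import cv2,numpy as np,pickle
d=pickle.load(open("im0.pkl","rb"))
c=[("top",205,125),("top",400,190),("scene",185,185),("scene",345,70)]
t=[]
for n,x,y in c:
    p=d[n]["pixels"][y:y+120,x:x+150,::-1]
    p=np.pad(p,((0,120-p.shape[0]),(0,150-p.shape[1]),(0,0)))
    p=cv2.resize(p,(400,320),interpolation=cv2.INTER_CUBIC)
    t.append(p)
cv2.imwrite("pics/z.png",np.vstack([np.hstack(t[:2])[:300],np.hstack(t[2:])[:300]]))
for n in d:
    im=d[n];print(n,(-im["R"].T@im["t"]).round(3))
    h=cv2.cvtColor(im["pixels"],cv2.COLOR_RGB2HSV)
    m=((h[...,0]<5)|(h[...,0]>172))&(h[...,1]>150)&(h[...,2]>50)
    m=m.astype(np.uint8); m[:, :345]=0
    m=cv2.morphologyEx(m,cv2.MORPH_CLOSE,np.ones((9,9)))
    cs=cv2.findContours(m,0,2)[0];k=max(cs,key=cv2.contourArea)
    print(cv2.contourArea(k),cv2.approxPolyDP(cv2.convexHull(k),2.5,True)[:,0].tolist())
E
```

```text
scene [0.079 0.669 0.739]
3268.5 [[428, 79], [436, 133], [390, 173], [372, 113], [422, 78]]
top [0.26  0.024 0.932]
4878.5 [[539, 227], [539, 235], [505, 266], [409, 245], [429, 203]]
```

View pics/z.png

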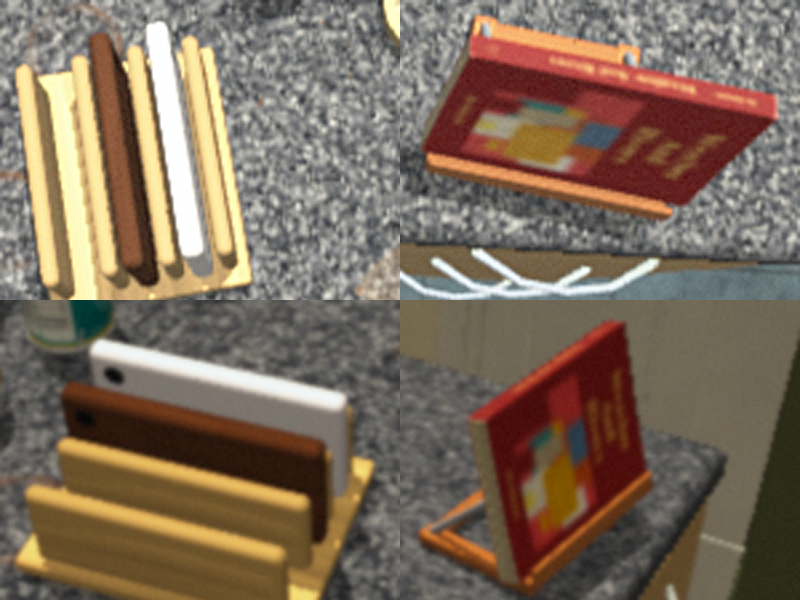

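The enlargement gives these positions:

- **Book, top view:** front top edge from (427,209) to (539,233).
- **Rack, top view:** the dividers of the left slot run from (214,151) to (224,233) and from (235,148) to (246,228).

I'll cast these to points.

```bash
cat > h.py <<'E'
import numpy as np,pickle
d=pickle.load(open("im0.pkl","rb"))
def ray(n,u,v,D=None):
    im=(D or d)[n];R=im["R"];o=-R.T@im["t"];return o,R.T@np.linalg.inv(im["mtx"])@[u,v,1]
def onz(n,u,v,z,D=None):
    o,r=ray(n,u,v,D);return o+r*(z-o[2])/r[2]
def tri(a,b,D=None):
    o1,r1=ray("top",*a,D);o2,r2=ray("scene",*b,D)
    s=np.linalg.lstsq(np.c_[r1,-r2],o2-o1,rcond=None)[0]
    p,q=o1+r1*s[0],o2+r2*s[1];return (p+q)/2,np.linalg.norm(p-q)
E
python3 - <<'E'
from h import *
np.set_printoptions(precision=4,suppress=True)
fl,fr=onz("top",427,209.5,.182),onz("top",538.8,233,.182)
bl,br=onz("top",426.2,203.9,.176),onz("top",540.6,226.4,.176)
print(fl,fr,bl,br,np.linalg.norm(fl-fr),np.linalg.norm(bl-br))
print("dir",np.degrees(np.arctan2(*(fl-fr)[:2])), np.degrees(np.arctan2(*(bl-br)[:2])),"mid",(fl+fr+bl+br)/4)
print(tri((427,209.5),(377.6,116.1)),tri((538.8,233),(429.4,81.2)),tri((426.2,203.9),(371.2,113.1)))
P=[onz("top",u,v,.081) for u,v in((214.4,151.2),(224.5,232.6),(235,148.2),(246.2,228.1))]
print(P); a=P[0]-P[1];b=P[2]-P[3];print(np.linalg.norm(a),np.linalg.norm(b),np.degrees(np.arctan2(a[1],a[0])),np.degrees(np.arctan2(b[1],b[0])),"slot",sum(P)/4)
from scipy.spatial.transform import Rotation as Ro
from bench import arm
s=arm.sense();print(Ro.from_rotvec(s["orientation"]).as_matrix())
E
```

```text
[ 0.4394 -0.1518  0.182 ] [ 0.407  -0.3515  0.182 ] [ 0.4513 -0.1518  0.176 ] [ 0.4205 -0.3586  0.176 ] 0.20235586746981443 0.2091307583603581
dir 9.21413855320474 8.470123506771547 mid [ 0.4295 -0.2534  0.179 ]
(array([ 0.4393, -0.154 ,  0.1747]), np.float64(0.0036531526486935527)) (array([ 0.4068, -0.3584,  0.1697]), np.float64(0.005301572793439977)) (array([ 0.4507, -0.1509,  0.1793]), np.float64(0.0006357736240280005))
[array([0.5666, 0.2759, 0.081 ]), array([0.3933, 0.235 , 0.081 ]), array([0.5757, 0.2328, 0.081 ]), array([0.4049, 0.192 , 0.081 ])]
0.17800585342524927 0.175620101735461 13.290009681134878 13.46475129579238 slot [0.4851 0.2339 0.081 ]
[[ 0.9714  0.2375 -0.0003]
 [ 0.2375 -0.9714  0.0018]
 [ 0.0002 -0.0019 -1.    ]]
```

```bash
cat >> h.py <<'E'
from scipy.spatial.transform import Rotation as Ro,Slerp
np.set_printoptions(precision=3,suppress=True)
def book_R(yaw,tilt):  # tool frame: x along book length, z down the book, y across it
    x=np.array([np.cos(yaw),np.sin(yaw),0]);f=np.array([np.sin(yaw),-np.cos(yaw),0])
    z=-(np.sin(tilt)*f+np.cos(tilt)*np.array([0,0,1]));return Ro.from_matrix(np.c_[x,np.cross(z,x),z])
def plan(p1,R1,N,p0=None,R0=None):
    from bench import arm
    s=arm.sense()
    if p0 is None:p0,R0=s["position"],Ro.from_rotvec(s["orientation"])
    print("t",s["time"],"at",s["position"],"F",s["contact_force"],"q",s["q"])
    S=Slerp([0,1],Ro.concatenate([R0,R1]));
    for k in range(N):
        a,b=S(k/N),S((k+1)/N)
        print("t",a.inv().apply((np.array(p1)-p0)/N)/.1,"a",(a.inv()*b).as_rotvec()/np.radians(45))
top=np.array([.4295,-.2534,.177]);yb=np.radians(81.2);Rb=book_R(yb,np.radians(18));by=-Rb.as_matrix()[:,2]
slot=np.array([.4851,.2339,.016]);ys=np.radians(13.4);Rs=book_R(ys,0)
E
python3 - <<'E'
from h import *
print(Rb.as_matrix(),top+.05*by)
plan(top+.05*by,Rb,5)
E
```

```text
[[ 0.153  0.94  -0.305]
 [ 0.988 -0.145  0.047]
 [ 0.    -0.309 -0.951]] [ 0.445 -0.256  0.225]
t 0.1 at [ 0.154 -0.631  0.214] F [ 0.172 -0.008  0.107] q [-1.414  0.124  1.652  0.     1.367 -0.083]
t [ 0.743 -0.591 -0.021] a [ 0.07  -0.047 -0.297]
t [ 0.858 -0.404 -0.023] a [ 0.07  -0.047 -0.297]
t [ 0.928 -0.196 -0.04 ] a [ 0.07  -0.047 -0.297]
t [ 0.946  0.02  -0.07 ] a [ 0.07  -0.047 -0.297]
t [ 0.913  0.233 -0.112] a [ 0.07  -0.047 -0.297]
```

Request:
{"method": "servo_tool", "body": {"steps": [{"tx": 0.07, "ty": -0.06, "tz": -0.03, "ax": 0.01, "ay": 0, "az": -0.03}, {"tx": 0.15, "ty": -0.12, "tz": -0.06, "ax": 0.02, "ay": -0.01, "az": -0.06}, {"tx": 0.22, "ty": -0.18, "tz": -0.09, "ax": 0.02, "ay": -0.02, "az": -0.09}, {"tx": 0.3, "ty": -0.24, "tz": -0.12, "ax": 0.03, "ay": -0.02, "az": -0.12}, {"tx": 0.38, "ty": -0.3, "tz": -0.15, "ax": 0.04, "ay": -0.02, "az": -0.15}, {"tx": 0.45, "ty": -0.36, "tz": -0.18, "ax": 0.04, "ay": -0.03, "az": -0.18}, {"tx": 0.52, "ty": -0.42, "tz": -0.21, "ax": 0.05, "ay": -0.03, "az": -0.21}, {"tx": 0.6, "ty": -0.48, "tz": -0.24, "ax": 0.06, "ay": -0.04, "az": -0.24}, {"tx": 0.67, "ty": -0.54, "tz": -0.27, "ax": 0.06, "ay": -0.04, "az": -0.27}, {"tx": 0.75, "ty": -0.6, "tz": -0.3, "ax": 0.07, "ay": -0.05, "az": -0.3}]}}

```text
validation failed for argument at $.st...
```

Request:
{"method": "servo_tool", "body": {"steps": [{"tx": 0.09, "ty": -0.04, "ax": 0.01, "ay": 0, "az": -0.03}, {"tx": 0.17, "ty": -0.08, "ax": 0.02, "ay": -0.01, "az": -0.06}, {"tx": 0.26, "ty": -0.12, "ax": 0.02, "ay": -0.02, "az": -0.09}, {"tx": 0.34, "ty": -0.16, "ax": 0.03, "ay": -0.02, "az": -0.12}, {"tx": 0.43, "ty": -0.2, "ax": 0.04, "ay": -0.02, "az": -0.15}, {"tx": 0.52, "ty": -0.24, "ax": 0.04, "ay": -0.03, "az": -0.18}, {"tx": 0.6, "ty": -0.28, "ax": 0.05, "ay": -0.03, "az": -0.21}, {"tx": 0.69, "ty": -0.32, "ax": 0.06, "ay": -0.04, "az": -0.24}, {"tx": 0.77, "ty": -0.36, "ax": 0.06, "ay": -0.04, "az": -0.27}, {"tx": 0.86, "ty": -0.4, "ax": 0.07, "ay": -0.05, "az": -0.3}]}}

```text
validation failed for argument at $.st...
```

Request:
{"method": "servo_tool", "body": {"steps": [{"tx": 0.09, "ty": -0.02, "ax": 0.01, "ay": 0, "az": -0.03}, {"tx": 0.18, "ty": -0.04, "ax": 0.02, "ay": -0.01, "az": -0.06}, {"tx": 0.28, "ty": -0.06, "ax": 0.02, "ay": -0.02, "az": -0.09}, {"tx": 0.37, "ty": -0.08, "ax": 0.03, "ay": -0.02, "az": -0.12}, {"tx": 0.46, "ty": -0.1, "ax": 0.04, "ay": -0.02, "az": -0.15}, {"tx": 0.55, "ty": -0.12, "ax": 0.04, "ay": -0.03, "az": -0.18}, {"tx": 0.65, "ty": -0.14, "ax": 0.05, "ay": -0.03, "az": -0.21}, {"tx": 0.74, "ty": -0.16, "ax": 0.06, "ay": -0.04, "az": -0.24}, {"tx": 0.83, "ty": -0.18, "ax": 0.06, "ay": -0.04, "az": -0.27}, {"tx": 0.93, "ty": -0.2, "ax": 0.07, "ay": -0.05, "az": -0.3}]}}

```text
validation failed for argument at $.st...
```

```bash
python3 - <<'E'
from h import *
plan(top+.06*by,Rb,2)
E
```

```text
t 0.1 at [ 0.154 -0.631  0.214] F [ 0.172 -0.008  0.107] q [-1.414  0.124  1.652  0.     1.367 -0.083]
t [ 1.871 -1.471 -0.1  ] a [ 0.175 -0.118 -0.743]
t [ 2.365 -0.216 -0.183] a [ 0.175 -0.118 -0.743]
```

The call was refused, so a row probably needs every field. I'll try again with full rows.

Request:
{"method": "servo_tool", "body": {"newtons": 30, "steps": [{"tx": 0.07, "ty": -0.06, "tz": -0.03, "ax": 0.01, "ay": 0, "az": -0.03, "jaw": -1}, {"tx": 0.15, "ty": -0.12, "tz": -0.06, "ax": 0.02, "ay": -0.01, "az": -0.06, "jaw": -1}, {"tx": 0.22, "ty": -0.18, "tz": -0.09, "ax": 0.02, "ay": -0.02, "az": -0.09, "jaw": -1}, {"tx": 0.3, "ty": -0.24, "tz": -0.12, "ax": 0.03, "ay": -0.02, "az": -0.12, "jaw": -1}, {"tx": 0.38, "ty": -0.3, "tz": -0.15, "ax": 0.04, "ay": -0.02, "az": -0.15, "jaw": -1}, {"tx": 0.45, "ty": -0.36, "tz": -0.18, "ax": 0.04, "ay": -0.03, "az": -0.18, "jaw": -1}, {"tx": 0.52, "ty": -0.42, "tz": -0.21, "ax": 0.05, "ay": -0.03, "az": -0.21, "jaw": -1}, {"tx": 0.6, "ty": -0.48, "tz": -0.24, "ax": 0.06, "ay": -0.04, "az": -0.24, "jaw": -1}, {"tx": 0.67, "ty": -0.54, "tz": -0.27, "ax": 0.06, "ay": -0.04, "az": -0.27, "jaw": -1}, {"tx": 0.75, "ty": -0.6, "tz": -0.3, "ax": 0.07, "ay": -0.05, "az": -0.3, "jaw": -1}]}}

```text
time: 0.93
position: [0.2133, -0.5545, 0.245]
orientation: [-3.003, -0.731, 0.071]
contact_force: [0.8, -0.1, -0.1]
finger_gap: 1.0
grasp_force: 0.0
```

Request:
{"method": "servo_tool", "body": {"steps": [{"tx": 0.09, "ty": -0.04, "tz": 0, "ax": 0.01, "ay": 0, "az": -0.03, "jaw": -1}, {"tx": 0.17, "ty": -0.08, "tz": 0, "ax": 0.02, "ay": -0.01, "az": -0.06, "jaw": -1}, {"tx": 0.26, "ty": -0.12, "tz": 0, "ax": 0.02, "ay": -0.02, "az": -0.09, "jaw": -1}, {"tx": 0.34, "ty": -0.16, "tz": 0, "ax": 0.03, "ay": -0.02, "az": -0.12, "jaw": -1}, {"tx": 0.43, "ty": -0.2, "tz": 0, "ax": 0.04, "ay": -0.02, "az": -0.15, "jaw": -1}, {"tx": 0.52, "ty": -0.24, "tz": 0, "ax": 0.04, "ay": -0.03, "az": -0.18, "jaw": -1}, {"tx": 0.6, "ty": -0.28, "tz": 0, "ax": 0.05, "ay": -0.03, "az": -0.21, "jaw": -1}, {"tx": 0.69, "ty": -0.32, "tz": 0, "ax": 0.06, "ay": -0.04, "az": -0.24, "jaw": -1}, {"tx": 0.77, "ty": -0.36, "tz": 0, "ax": 0.06, "ay": -0.04, "az": -0.27, "jaw": -1}, {"tx": 0.86, "ty": -0.4, "tz": 0, "ax": 0.07, "ay": -0.05, "az": -0.3, "jaw": -1}]}}

```text
time: 1.77
position: [0.2714, -0.4797, 0.2443]
orientation: [-2.848, -1.062, 0.138]
contact_force: [0.4, -0.3, -0.0]
finger_gap: 0.996
grasp_force: 0.0
```

Request:
{"method": "servo_tool", "body": {"steps": [{"tx": 0.09, "ty": -0.02, "tz": 0, "ax": 0.01, "ay": 0, "az": -0.03, "jaw": -1}, {"tx": 0.18, "ty": -0.04, "tz": 0, "ax": 0.02, "ay": -0.01, "az": -0.06, "jaw": -1}, {"tx": 0.28, "ty": -0.06, "tz": 0, "ax": 0.02, "ay": -0.02, "az": -0.09, "jaw": -1}, {"tx": 0.37, "ty": -0.08, "tz": 0, "ax": 0.03, "ay": -0.02, "az": -0.12, "jaw": -1}, {"tx": 0.46, "ty": -0.1, "tz": 0, "ax": 0.04, "ay": -0.02, "az": -0.15, "jaw": -1}, {"tx": 0.55, "ty": -0.12, "tz": 0, "ax": 0.04, "ay": -0.03, "az": -0.18, "jaw": -1}, {"tx": 0.65, "ty": -0.14, "tz": 0, "ax": 0.05, "ay": -0.03, "az": -0.21, "jaw": -1}, {"tx": 0.74, "ty": -0.16, "tz": 0, "ax": 0.06, "ay": -0.04, "az": -0.24, "jaw": -1}, {"tx": 0.83, "ty": -0.18, "tz": 0, "ax": 0.06, "ay": -0.04, "az": -0.27, "jaw": -1}, {"tx": 0.93, "ty": -0.2, "tz": 0, "ax": 0.07, "ay": -0.05, "az": -0.3, "jaw": -1}]}}

```text
time: 2.6
position: [0.3287, -0.4038, 0.2421]
orientation: [-2.657, -1.368, 0.201]
contact_force: [-0.0, 0.2, -0.2]
finger_gap: 1.001
grasp_force: 0.0
```

```bash
python3 - <<'E'
from h import *
plan(top+.06*by,Rb,2)
E
```

```text
t 2.6 at [ 0.329 -0.404  0.242] F [-0.018  0.228 -0.181] q [-0.93  -0.063  1.805 -0.108  1.567 -0.301]
t [ 0.947  0.058 -0.02 ] a [ 0.069 -0.042 -0.292]
t [ 0.908  0.27  -0.06 ] a [ 0.069 -0.042 -0.292]
```

Request:
{"method": "servo_tool", "body": {"steps": [{"tx": 0.09, "ty": 0, "tz": 0, "ax": 0.01, "ay": 0, "az": -0.03, "jaw": -1}, {"tx": 0.19, "ty": 0.01, "tz": 0, "ax": 0.02, "ay": -0.01, "az": -0.06, "jaw": -1}, {"tx": 0.28, "ty": 0.02, "tz": 0, "ax": 0.02, "ay": -0.01, "az": -0.09, "jaw": -1}, {"tx": 0.38, "ty": 0.02, "tz": 0, "ax": 0.03, "ay": -0.02, "az": -0.12, "jaw": -1}, {"tx": 0.47, "ty": 0.03, "tz": -0.01, "ax": 0.04, "ay": -0.02, "az": -0.15, "jaw": -1}, {"tx": 0.57, "ty": 0.04, "tz": -0.01, "ax": 0.04, "ay": -0.03, "az": -0.18, "jaw": -1}, {"tx": 0.66, "ty": 0.04, "tz": -0.01, "ax": 0.05, "ay": -0.03, "az": -0.21, "jaw": -1}, {"tx": 0.76, "ty": 0.05, "tz": -0.02, "ax": 0.06, "ay": -0.04, "az": -0.23, "jaw": -1}, {"tx": 0.85, "ty": 0.05, "tz": -0.02, "ax": 0.06, "ay": -0.04, "az": -0.26, "jaw": -1}, {"tx": 0.95, "ty": 0.06, "tz": -0.02, "ax": 0.07, "ay": -0.04, "az": -0.29, "jaw": -1}]}}

```text
time: 3.43
position: [0.3889, -0.3298, 0.2381]
orientation: [-2.438, -1.635, 0.25]
contact_force: [-0.1, -0.2, 0.3]
finger_gap: 1.003
grasp_force: 0.0
```

Request:
{"method": "servo_tool", "body": {"steps": [{"tx": 0.09, "ty": 0.03, "tz": -0.01, "ax": 0.01, "ay": 0, "az": -0.03, "jaw": -1}, {"tx": 0.18, "ty": 0.05, "tz": -0.01, "ax": 0.02, "ay": -0.01, "az": -0.06, "jaw": -1}, {"tx": 0.27, "ty": 0.08, "tz": -0.02, "ax": 0.02, "ay": -0.01, "az": -0.09, "jaw": -1}, {"tx": 0.36, "ty": 0.11, "tz": -0.02, "ax": 0.03, "ay": -0.02, "az": -0.12, "jaw": -1}, {"tx": 0.45, "ty": 0.14, "tz": -0.03, "ax": 0.04, "ay": -0.02, "az": -0.15, "jaw": -1}, {"tx": 0.55, "ty": 0.16, "tz": -0.04, "ax": 0.04, "ay": -0.03, "az": -0.18, "jaw": -1}, {"tx": 0.64, "ty": 0.19, "tz": -0.04, "ax": 0.05, "ay": -0.03, "az": -0.21, "jaw": -1}, {"tx": 0.73, "ty": 0.22, "tz": -0.05, "ax": 0.06, "ay": -0.04, "az": -0.23, "jaw": -1}, {"tx": 0.82, "ty": 0.24, "tz": -0.05, "ax": 0.06, "ay": -0.04, "az": -0.26, "jaw": -1}, {"tx": 0.91, "ty": 0.27, "tz": -0.06, "ax": 0.07, "ay": -0.04, "az": -0.29, "jaw": -1}]}}

```text
time: 4.27
position: [0.4487, -0.256, 0.234]
orientation: [-2.194, -1.873, 0.295]
contact_force: [-0.2, -0.0, 0.1]
finger_gap: 1.0
grasp_force: 0.0
```

```bash
python3 - <<'E'
from h import *
from bench import arm
import cv2
plan(top-.036*by,Rb,1)
a=arm.get_image("scene")["pixels"][20:220,300:540,::-1];b=arm.get_image("top")["pixels"][120:320,370:610,::-1]
cv2.imwrite("pics/g1.png",cv2.resize(np.hstack([a,b]),(800,333)))
E
```

```text
t 4.2667 at [ 0.449 -0.256  0.234] F [-0.215 -0.005  0.145] q [-0.556  0.017  1.754 -0.118  1.663 -0.392]
t [-0.008 -0.007  0.962] a [-0.002 -0.005 -0.004]
```

View pics/g1.png

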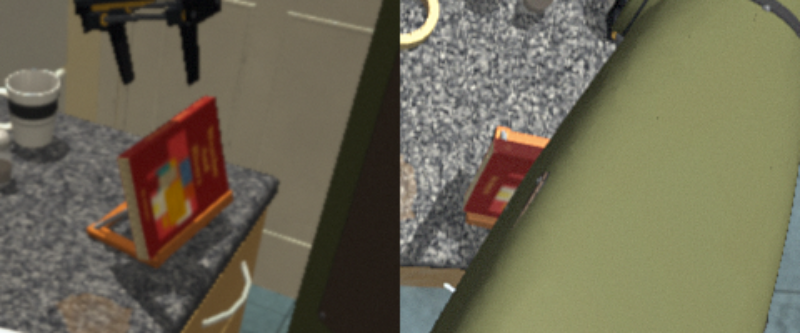

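The left half shows the open fingers, tips at about (127,80) and (193,80), straddling the line of the book's top edge at about (170,127). Now I'll descend along the book.

Request:
{"method": "servo_tool", "body": {"steps": [{"tx": 0, "ty": 0, "tz": 0.1, "ax": 0, "ay": 0, "az": 0, "jaw": -1}, {"tx": 0, "ty": 0, "tz": 0.2, "ax": 0, "ay": 0, "az": 0, "jaw": -1}, {"tx": 0, "ty": 0, "tz": 0.3, "ax": 0, "ay": 0, "az": 0, "jaw": -1}, {"tx": 0, "ty": 0, "tz": 0.4, "ax": 0, "ay": 0, "az": 0, "jaw": -1}, {"tx": 0, "ty": 0, "tz": 0.5, "ax": 0, "ay": 0, "az": 0, "jaw": -1}, {"tx": 0, "ty": 0, "tz": 0.6, "ax": 0, "ay": 0, "az": 0, "jaw": -1}, {"tx": 0, "ty": 0, "tz": 0.7, "ax": 0, "ay": 0, "az": 0, "jaw": -1}, {"tx": 0, "ty": 0, "tz": 0.8, "ax": 0, "ay": 0, "az": 0, "jaw": -1}, {"tx": 0, "ty": 0, "tz": 0.9, "ax": 0, "ay": 0, "az": 0, "jaw": -1}, {"tx": 0, "ty": 0, "tz": 0.94, "ax": 0, "ay": 0, "az": 0, "jaw": -1}]}}

```text
time: 5.2
position: [0.4184, -0.2515, 0.1428]
orientation: [-2.195, -1.869, 0.295]
contact_force: [0.5, -0.0, 0.1]
finger_gap: 1.001
grasp_force: 0.0
```

```bash
python3 - <<'E'
from h import *
from bench import arm
import cv2
plan(top-.036*by,Rb,1)
a=arm.get_image("scene")["pixels"][40:190,330:480,::-1]
cv2.imwrite("pics/g2.png",cv2.resize(a,(600,600),interpolation=cv2.INTER_CUBIC))
E
```

```text
t 5.2 at [ 0.418 -0.251  0.143] F [ 0.543 -0.034  0.093] q [-0.577  0.028  1.902 -0.124  1.505 -0.391]
t [-0.002  0.001 -0.   ] a [-0.004 -0.007 -0.007]
```

View pics/g2.png

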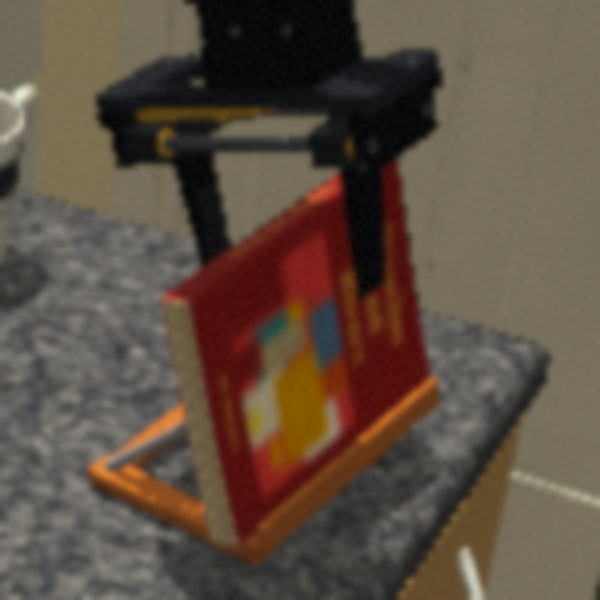

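The fingers straddle the top of the book: the rear finger is behind it at (210,250) and the front finger's tip is at (368,290). Now I'll close.

Request:
{"method": "servo_tool", "body": {"newtons": 30, "steps": [{"tx": 0, "ty": 0, "tz": 0, "ax": 0, "ay": 0, "az": 0, "jaw": 0}, {"tx": 0, "ty": 0, "tz": 0, "ax": 0, "ay": 0, "az": 0, "jaw": 0.2}, {"tx": 0, "ty": 0, "tz": 0, "ax": 0, "ay": 0, "az": 0, "jaw": 0.4}, {"tx": 0, "ty": 0, "tz": 0, "ax": 0, "ay": 0, "az": 0, "jaw": 0.5}, {"tx": 0, "ty": 0, "tz": 0, "ax": 0, "ay": 0, "az": 0, "jaw": 0.55}, {"tx": 0, "ty": 0, "tz": 0, "ax": 0, "ay": 0, "az": 0, "jaw": 0.6}, {"tx": 0, "ty": 0, "tz": 0, "ax": 0, "ay": 0, "az": 0, "jaw": 1}, {"tx": 0, "ty": 0, "tz": 0, "ax": 0, "ay": 0, "az": 0, "jaw": 1}, {"tx": 0, "ty": 0, "tz": 0, "ax": 0, "ay": 0, "az": 0, "jaw": 1}, {"tx": 0, "ty": 0, "tz": 0, "ax": 0, "ay": 0, "az": 0, "jaw": 1}]}}

```text
time: 6.08
position: [0.4196, -0.252, 0.1446]
orientation: [-2.197, -1.871, 0.294]
contact_force: [-0.6, 0.1, -0.2]
finger_gap: 0.353
grasp_force: 0.0
```

Request:
{"method": "servo_tool", "body": {"newtons": 35, "steps": [{"tx": 0, "ty": 0, "tz": 0, "ax": 0, "ay": 0, "az": 0, "jaw": 1}, {"tx": 0, "ty": 0, "tz": 0, "ax": 0, "ay": 0, "az": 0, "jaw": 1}, {"tx": 0, "ty": 0, "tz": 0, "ax": 0, "ay": 0, "az": 0, "jaw": 1}, {"tx": 0, "ty": 0, "tz": 0, "ax": 0, "ay": 0, "az": 0, "jaw": 1}, {"tx": 0, "ty": 0, "tz": 0, "ax": 0, "ay": 0, "az": 0, "jaw": 1}, {"tx": 0, "ty": 0, "tz": 0, "ax": 0, "ay": 0, "az": 0, "jaw": 1}, {"tx": 0, "ty": 0, "tz": 0, "ax": 0, "ay": 0, "az": 0, "jaw": 1}, {"tx": 0, "ty": 0, "tz": 0, "ax": 0, "ay": 0, "az": 0, "jaw": 1}, {"tx": 0, "ty": 0, "tz": 0, "ax": 0, "ay": 0, "az": 0, "jaw": 1}, {"tx": 0, "ty": 0, "tz": 0, "ax": 0, "ay": 0, "az": 0, "jaw": 1}]}}

```text
time: 6.92
position: [0.4194, -0.252, 0.1447]
orientation: [-2.196, -1.871, 0.295]
contact_force: [-2.2, 1.0, 1.0]
finger_gap: 0.207
grasp_force: 35.0
```

Gripped: the opening of about 20 mm matches the book's thickness. Lift along the book.

Request:
{"method": "servo_tool", "body": {"steps": [{"tx": 0, "ty": 0, "tz": -0.05, "ax": 0, "ay": 0, "az": 0, "jaw": 1}, {"tx": 0, "ty": 0, "tz": -0.12, "ax": 0, "ay": 0, "az": 0, "jaw": 1}, {"tx": 0, "ty": 0, "tz": -0.2, "ax": 0, "ay": 0, "az": 0, "jaw": 1}, {"tx": 0, "ty": 0, "tz": -0.3, "ax": 0, "ay": 0, "az": 0, "jaw": 1}, {"tx": 0, "ty": 0, "tz": -0.4, "ax": 0, "ay": 0, "az": 0, "jaw": 1}, {"tx": 0, "ty": 0, "tz": -0.5, "ax": 0, "ay": 0, "az": 0, "jaw": 1}, {"tx": 0, "ty": 0, "tz": -0.6, "ax": 0, "ay": 0, "az": 0, "jaw": 1}, {"tx": 0, "ty": 0, "tz": -0.7, "ax": 0, "ay": 0, "az": 0, "jaw": 1}, {"tx": 0, "ty": 0, "tz": -0.8, "ax": 0, "ay": 0, "az": 0, "jaw": 1}, {"tx": 0, "ty": 0, "tz": -0.88, "ax": 0, "ay": 0, "az": 0, "jaw": 1}]}}

```text
time: 7.75
position: [0.4467, -0.2567, 0.2297]
orientation: [-2.197, -1.871, 0.295]
contact_force: [-2.4, 0.8, -4.2]
finger_gap: 0.203
grasp_force: 35.0
```

```bash
python3 - <<'E'
from h import *
mid=np.array([.455,-.2,.26])
R1=book_R(np.radians(75),np.radians(0))
plan(mid,R1,1)
hov=slot+[0,0,.113+.115]
print(hov);plan(hov,Rs,5,mid,R1)
E
```

```text
t 7.75 at [ 0.447 -0.257  0.23 ] F [-2.361  0.823 -4.224] q [-0.558  0.016  1.762 -0.119  1.655 -0.391]
t [ 0.573 -0.102 -0.285] a [-0.401  0.018  0.129]
[0.485 0.234 0.244]
t 7.75 at [ 0.447 -0.257  0.23 ] F [-2.361  0.823 -4.224] q [-0.558  0.016  1.762 -0.119  1.655 -0.391]
t [ 0.854 -0.166  0.032] a [0.    0.    0.274]
t [ 0.799 -0.345  0.032] a [0.    0.    0.274]
t [ 0.707 -0.507  0.032] a [0.    0.    0.274]
t [ 0.582 -0.646  0.032] a [0.    0.    0.274]
t [ 0.431 -0.756  0.032] a [0.    0.    0.274]
```

Request:
{"method": "servo_tool", "body": {"steps": [{"tx": 0.02, "ty": -0.03, "tz": -0.07, "ax": 0, "ay": 0, "az": 0, "jaw": 1}, {"tx": 0.04, "ty": -0.06, "tz": -0.15, "ax": 0, "ay": 0, "az": 0, "jaw": 1}, {"tx": 0.08, "ty": -0.1, "tz": -0.23, "ax": 0, "ay": 0, "az": 0, "jaw": 1}, {"tx": 0.15, "ty": -0.1, "tz": -0.29, "ax": -0.03, "ay": 0, "az": 0.01, "jaw": 1}, {"tx": 0.22, "ty": -0.1, "tz": -0.29, "ax": -0.08, "ay": 0, "az": 0.03, "jaw": 1}, {"tx": 0.3, "ty": -0.1, "tz": -0.29, "ax": -0.14, "ay": 0, "az": 0.05, "jaw": 1}, {"tx": 0.37, "ty": -0.1, "tz": -0.29, "ax": -0.2, "ay": 0.01, "az": 0.07, "jaw": 1}, {"tx": 0.44, "ty": -0.1, "tz": -0.29, "ax": -0.27, "ay": 0.01, "az": 0.09, "jaw": 1}, {"tx": 0.51, "ty": -0.1, "tz": -0.29, "ax": -0.34, "ay": 0.02, "az": 0.11, "jaw": 1}, {"tx": 0.57, "ty": -0.1, "tz": -0.29, "ax": -0.4, "ay": 0.02, "az": 0.13, "jaw": 1}]}}

```text
time: 8.58
position: [0.4549, -0.1993, 0.2598]
orientation: [2.494, 1.909, 0.006]
contact_force: [-0.2, -0.2, -4.8]
finger_gap: 0.209
grasp_force: 35.0
```

Request:
{"method": "servo_tool", "body": {"steps": [{"tx": 0.09, "ty": -0.02, "tz": 0, "ax": 0, "ay": 0, "az": 0.03, "jaw": 1}, {"tx": 0.17, "ty": -0.03, "tz": 0, "ax": 0, "ay": 0, "az": 0.05, "jaw": 1}, {"tx": 0.26, "ty": -0.05, "tz": 0, "ax": 0, "ay": 0, "az": 0.08, "jaw": 1}, {"tx": 0.34, "ty": -0.07, "tz": 0, "ax": 0, "ay": 0, "az": 0.11, "jaw": 1}, {"tx": 0.43, "ty": -0.09, "tz": 0, "ax": 0, "ay": 0, "az": 0.14, "jaw": 1}, {"tx": 0.51, "ty": -0.1, "tz": 0, "ax": 0, "ay": 0, "az": 0.16, "jaw": 1}, {"tx": 0.6, "ty": -0.12, "tz": 0, "ax": 0, "ay": 0, "az": 0.19, "jaw": 1}, {"tx": 0.68, "ty": -0.14, "tz": 0, "ax": 0, "ay": 0, "az": 0.22, "jaw": 1}, {"tx": 0.77, "ty": -0.16, "tz": 0, "ax": 0, "ay": 0, "az": 0.25, "jaw": 1}, {"tx": 0.85, "ty": -0.17, "tz": 0, "ax": 0, "ay": 0, "az": 0.27, "jaw": 1}]}}

```text
time: 9.42
position: [0.4603, -0.1126, 0.2597]
orientation: [-2.681, -1.634, -0.003]
contact_force: [-0.4, 0.0, -3.7]
finger_gap: 0.206
grasp_force: 35.0
```

Request:
{"method": "servo_tool", "body": {"steps": [{"tx": 0.08, "ty": -0.03, "tz": 0, "ax": 0, "ay": 0, "az": 0.03, "jaw": 1}, {"tx": 0.16, "ty": -0.07, "tz": 0, "ax": 0, "ay": 0, "az": 0.05, "jaw": 1}, {"tx": 0.24, "ty": -0.1, "tz": 0, "ax": 0, "ay": 0, "az": 0.08, "jaw": 1}, {"tx": 0.32, "ty": -0.14, "tz": 0, "ax": 0, "ay": 0, "az": 0.11, "jaw": 1}, {"tx": 0.4, "ty": -0.17, "tz": 0, "ax": 0, "ay": 0, "az": 0.14, "jaw": 1}, {"tx": 0.48, "ty": -0.21, "tz": 0, "ax": 0, "ay": 0, "az": 0.16, "jaw": 1}, {"tx": 0.56, "ty": -0.24, "tz": 0, "ax": 0, "ay": 0, "az": 0.19, "jaw": 1}, {"tx": 0.64, "ty": -0.28, "tz": 0, "ax": 0, "ay": 0, "az": 0.22, "jaw": 1}, {"tx": 0.72, "ty": -0.31, "tz": 0, "ax": 0, "ay": 0, "az": 0.25, "jaw": 1}, {"tx": 0.8, "ty": -0.34, "tz": 0, "ax": 0, "ay": 0, "az": 0.27, "jaw": 1}]}}

```text
time: 10.25
position: [0.4666, -0.0261, 0.2599]
orientation: [-2.839, -1.341, -0.002]
contact_force: [-0.7, -0.4, -2.7]
finger_gap: 0.207
grasp_force: 35.0
```

```bash
python3 - <<'E'
from h import *
plan(slot+[0,0,.113+.125],Rs,3)
E
```

```text
t 10.25 at [ 0.467 -0.026  0.26 ] F [-0.657 -0.4   -2.723] q [-0.172 -0.319  1.986  0.003  1.475  0.516]
t [ 0.708 -0.503  0.022] a [-0.001 -0.001  0.275]
t [ 0.584 -0.643  0.021] a [-0.001 -0.001  0.275]
t [ 0.432 -0.753  0.02 ] a [-0.001 -0.001  0.275]
```

Request:
{"method": "servo_tool", "body": {"steps": [{"tx": 0.07, "ty": -0.05, "tz": 0, "ax": 0, "ay": 0, "az": 0.03, "jaw": 1}, {"tx": 0.14, "ty": -0.1, "tz": 0, "ax": 0, "ay": 0, "az": 0.05, "jaw": 1}, {"tx": 0.21, "ty": -0.15, "tz": 0, "ax": 0, "ay": 0, "az": 0.08, "jaw": 1}, {"tx": 0.28, "ty": -0.2, "tz": 0, "ax": 0, "ay": 0, "az": 0.11, "jaw": 1}, {"tx": 0.35, "ty": -0.25, "tz": 0, "ax": 0, "ay": 0, "az": 0.14, "jaw": 1}, {"tx": 0.42, "ty": -0.3, "tz": 0, "ax": 0, "ay": 0, "az": 0.16, "jaw": 1}, {"tx": 0.5, "ty": -0.35, "tz": 0, "ax": 0, "ay": 0, "az": 0.19, "jaw": 1}, {"tx": 0.57, "ty": -0.4, "tz": 0, "ax": 0, "ay": 0, "az": 0.22, "jaw": 1}, {"tx": 0.64, "ty": -0.45, "tz": 0, "ax": 0, "ay": 0, "az": 0.25, "jaw": 1}, {"tx": 0.71, "ty": -0.5, "tz": 0, "ax": 0, "ay": 0, "az": 0.27, "jaw": 1}]}}

```text
time: 11.08
position: [0.4729, 0.0604, 0.2601]
orientation: [-2.964, -1.033, -0.002]
contact_force: [-0.3, 0.8, -3.5]
finger_gap: 0.208
grasp_force: 35.0
```

Request:
{"method": "servo_tool", "body": {"steps": [{"tx": 0.06, "ty": -0.06, "tz": 0, "ax": 0, "ay": 0, "az": 0.03, "jaw": 1}, {"tx": 0.12, "ty": -0.13, "tz": 0, "ax": 0, "ay": 0, "az": 0.05, "jaw": 1}, {"tx": 0.17, "ty": -0.19, "tz": 0, "ax": 0, "ay": 0, "az": 0.08, "jaw": 1}, {"tx": 0.23, "ty": -0.26, "tz": 0, "ax": 0, "ay": 0, "az": 0.11, "jaw": 1}, {"tx": 0.29, "ty": -0.32, "tz": 0, "ax": 0, "ay": 0, "az": 0.14, "jaw": 1}, {"tx": 0.35, "ty": -0.39, "tz": 0, "ax": 0, "ay": 0, "az": 0.16, "jaw": 1}, {"tx": 0.41, "ty": -0.45, "tz": 0, "ax": 0, "ay": 0, "az": 0.19, "jaw": 1}, {"tx": 0.46, "ty": -0.51, "tz": 0, "ax": 0, "ay": 0, "az": 0.22, "jaw": 1}, {"tx": 0.52, "ty": -0.58, "tz": 0, "ax": 0, "ay": 0, "az": 0.25, "jaw": 1}, {"tx": 0.58, "ty": -0.64, "tz": 0, "ax": 0, "ay": 0, "az": 0.27, "jaw": 1}]}}

```text
time: 11.92
position: [0.4783, 0.1466, 0.2603]
orientation: [-3.057, -0.713, -0.001]
contact_force: [-0.0, 0.6, -4.2]
finger_gap: 0.206
grasp_force: 35.0
```

Request:
{"method": "servo_tool", "body": {"steps": [{"tx": 0.04, "ty": -0.08, "tz": 0, "ax": 0, "ay": 0, "az": 0.03, "jaw": 1}, {"tx": 0.09, "ty": -0.15, "tz": 0, "ax": 0, "ay": 0, "az": 0.05, "jaw": 1}, {"tx": 0.13, "ty": -0.23, "tz": 0, "ax": 0, "ay": 0, "az": 0.08, "jaw": 1}, {"tx": 0.17, "ty": -0.3, "tz": 0, "ax": 0, "ay": 0, "az": 0.11, "jaw": 1}, {"tx": 0.22, "ty": -0.38, "tz": 0, "ax": 0, "ay": 0, "az": 0.14, "jaw": 1}, {"tx": 0.26, "ty": -0.45, "tz": 0, "ax": 0, "ay": 0, "az": 0.16, "jaw": 1}, {"tx": 0.3, "ty": -0.53, "tz": 0, "ax": 0, "ay": 0, "az": 0.19, "jaw": 1}, {"tx": 0.35, "ty": -0.6, "tz": 0, "ax": 0, "ay": 0, "az": 0.22, "jaw": 1}, {"tx": 0.39, "ty": -0.68, "tz": 0, "ax": 0, "ay": 0, "az": 0.25, "jaw": 1}, {"tx": 0.43, "ty": -0.75, "tz": 0, "ax": 0, "ay": 0, "az": 0.27, "jaw": 1}]}}

```text
time: 12.75
position: [0.4836, 0.2328, 0.2604]
orientation: [-3.115, -0.386, -0.0]
contact_force: [-0.1, -0.5, -3.6]
finger_gap: 0.205
grasp_force: 35.0
```

```bash
python3 - <<'E'
from h import *
from bench import arm
import cv2,pickle
plan(slot+[0,0,.113],Rs,1)
D={n:arm.get_image(n) for n in("scene","top")};pickle.dump(D,open("im1.pkl","wb"))
a=D["scene"]["pixels"][130:330,170:370,::-1];b=D["top"]["pixels"][90:290,180:380,::-1]
cv2.imwrite("pics/p1.png",cv2.resize(np.hstack([a,b]),(800,400),interpolation=cv2.INTER_CUBIC))
E
```

```text
t 12.75 at [0.484 0.233 0.26 ] F [-0.06  -0.496 -3.616] q [ 0.347 -0.154  1.849  0.003  1.446  1.671]
t [ 0.017 -0.003  1.314] a [-0.004 -0.001  0.016]
```

View pics/p1.png

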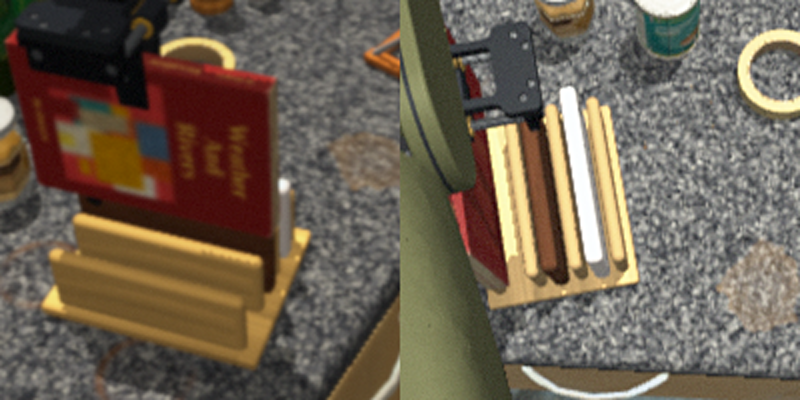

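Left half (scene): the book hangs above the rack and parallel to it, with its bottom cover edge from (35,185) to (272,233), just behind the two free-slot dividers. The boards are untouched. Before lowering I'll check the crosswise position with the scene camera.

```bash
python3 - <<'E'
from h import *
s=np.array([np.cos(ys),np.sin(ys)]);n=np.array([-s[1],s[0]])
def show(t,u,v,z):
    p=onz("scene",170+u/2,130+v/2,z);r=p[:2]-slot[:2];print(t,p,"along",r@s,"across",r@n)
show("book far",35,185,.147);show("book near",272,233,.147)
for z in(.078,.081):
    show("d1 far",58,252,z);show("d1 near",243,292,z);show("d2 far",82,216,z);show("d2 near",262,255,z)
# base plate corners, top view
for u,v in((298.7,231.1),(283.7,143)):
    r=onz("top",u,v,.016)[:2]-slot[:2];print("base",r@s,r@n)
from scipy.ndimage import center_of_mass
E
```

```text
book far [0.582 0.271 0.147] along 0.10324222243511098 across 0.013963774775927435
book near [0.381 0.213 0.147] along -0.10576298084398847 across 0.004028996804335872
d1 far [0.566 0.278 0.078] along 0.08843737622396632 across 0.02396974439071206
d1 near [0.401 0.23  0.078] along -0.08253989244431698 across 0.01584136391715952
d2 far [0.576 0.233 0.078] along 0.08853620207320355 across -0.021993963755176923
d2 near [0.41  0.187 0.078] along -0.08398703365758951 across -0.028294867118812107
d1 far [0.563 0.279 0.081] along 0.08670086897383747 across 0.026207314204694902
d1 near [0.4   0.232 0.081] along -0.0835009169588685 across 0.018115800729747143
d2 far [0.574 0.235 0.081] along 0.08679924658957285 across -0.019547921420794916
d2 near [0.408 0.189 0.081] along -0.08494149453338612 across -0.025820246472148575
base -0.10111443466740136 -0.12428311424623488
base 0.10767959038150565 -0.12405617668766741
```

The book is centred on the slot to within about 2 mm and parallel to it. Now I'll lower it.

Request:
{"method": "servo_tool", "body": {"steps": [{"tx": 0, "ty": 0, "tz": 0.1, "ax": 0, "ay": 0, "az": 0, "jaw": 1}, {"tx": 0.01, "ty": 0, "tz": 0.2, "ax": 0, "ay": 0, "az": 0, "jaw": 1}, {"tx": 0.02, "ty": 0, "tz": 0.3, "ax": 0, "ay": 0, "az": 0, "jaw": 1}, {"tx": 0.02, "ty": 0, "tz": 0.4, "ax": 0, "ay": 0, "az": 0, "jaw": 1}, {"tx": 0.02, "ty": 0, "tz": 0.48, "ax": 0, "ay": 0, "az": 0, "jaw": 1}, {"tx": 0.02, "ty": 0, "tz": 0.54, "ax": 0, "ay": 0, "az": 0, "jaw": 1}, {"tx": 0.02, "ty": 0, "tz": 0.6, "ax": 0, "ay": 0, "az": 0, "jaw": 1}, {"tx": 0.02, "ty": 0, "tz": 0.66, "ax": 0, "ay": 0, "az": 0, "jaw": 1}, {"tx": 0.02, "ty": 0, "tz": 0.72, "ax": 0, "ay": 0, "az": 0, "jaw": 1}, {"tx": 0.02, "ty": 0, "tz": 0.78, "ax": 0, "ay": 0, "az": 0, "jaw": 1}]}}

```text
time: 13.68
position: [0.4865, 0.2327, 0.1818]
orientation: [-3.115, -0.387, -0.001]
contact_force: [-1.7, -0.3, -4.2]
finger_gap: 0.207
grasp_force: 35.0
```

Request:
{"method": "servo_tool", "body": {"steps": [{"tx": 0, "ty": 0, "tz": 0.04, "ax": 0, "ay": 0, "az": 0, "jaw": 1}, {"tx": 0, "ty": 0, "tz": 0.08, "ax": 0, "ay": 0, "az": 0, "jaw": 1}, {"tx": 0, "ty": 0, "tz": 0.12, "ax": 0, "ay": 0, "az": 0, "jaw": 1}, {"tx": 0, "ty": 0, "tz": 0.16, "ax": 0, "ay": 0, "az": 0, "jaw": 1}, {"tx": 0, "ty": 0, "tz": 0.2, "ax": 0, "ay": 0, "az": 0, "jaw": 1}, {"tx": 0, "ty": 0, "tz": 0.24, "ax": 0, "ay": 0, "az": 0, "jaw": 1}, {"tx": 0, "ty": 0, "tz": 0.28, "ax": 0, "ay": 0, "az": 0, "jaw": 1}, {"tx": 0, "ty": 0, "tz": 0.32, "ax": 0, "ay": 0, "az": 0, "jaw": 1}, {"tx": 0, "ty": 0, "tz": 0.36, "ax": 0, "ay": 0, "az": 0, "jaw": 1}, {"tx": 0, "ty": 0, "tz": 0.4, "ax": 0, "ay": 0, "az": 0, "jaw": 1}]}}

```text
time: 14.52
position: [0.4862, 0.2327, 0.1416]
orientation: [-3.115, -0.387, 0.0]
contact_force: [-0.4, -0.3, -3.5]
finger_gap: 0.204
grasp_force: 35.0
```

Request:
{"method": "servo_tool", "body": {"steps": [{"tx": 0, "ty": 0, "tz": 0.01, "ax": 0, "ay": 0, "az": 0, "jaw": 1}, {"tx": 0, "ty": 0, "tz": 0.02, "ax": 0, "ay": 0, "az": 0, "jaw": 1}, {"tx": 0, "ty": 0, "tz": 0.03, "ax": 0, "ay": 0, "az": 0, "jaw": 1}, {"tx": 0, "ty": 0, "tz": 0.04, "ax": 0, "ay": 0, "az": 0, "jaw": 1}, {"tx": 0, "ty": 0, "tz": 0.05, "ax": 0, "ay": 0, "az": 0, "jaw": 1}, {"tx": 0, "ty": 0, "tz": 0.06, "ax": 0, "ay": 0, "az": 0, "jaw": 1}, {"tx": 0, "ty": 0, "tz": 0.07, "ax": 0, "ay": 0, "az": 0, "jaw": 1}, {"tx": 0, "ty": 0, "tz": 0.08, "ax": 0, "ay": 0, "az": 0, "jaw": 1}, {"tx": 0, "ty": 0, "tz": 0.09, "ax": 0, "ay": 0, "az": 0, "jaw": 1}, {"tx": 0, "ty": 0, "tz": 0.1, "ax": 0, "ay": 0, "az": 0, "jaw": 1}]}}

```text
time: 15.35
position: [0.4862, 0.2327, 0.132]
orientation: [-3.115, -0.387, 0.0]
contact_force: [-0.3, 0.0, -4.8]
finger_gap: 0.202
grasp_force: 35.0
```

Request:
{"method": "servo_tool", "body": {"steps": [{"tx": 0, "ty": 0, "tz": 0.01, "ax": 0, "ay": 0, "az": 0, "jaw": 1}, {"tx": 0, "ty": 0, "tz": 0.01, "ax": 0, "ay": 0, "az": 0, "jaw": 1}, {"tx": 0, "ty": 0, "tz": 0.02, "ax": 0, "ay": 0, "az": 0, "jaw": 1}, {"tx": 0, "ty": 0, "tz": 0.02, "ax": 0, "ay": 0, "az": 0, "jaw": 1}, {"tx": 0, "ty": 0, "tz": 0.03, "ax": 0, "ay": 0, "az": 0, "jaw": 1}, {"tx": 0, "ty": 0, "tz": 0.03, "ax": 0, "ay": 0, "az": 0, "jaw": 1}, {"tx": 0, "ty": 0, "tz": 0.04, "ax": 0, "ay": 0, "az": 0, "jaw": 1}, {"tx": 0, "ty": 0, "tz": 0.04, "ax": 0, "ay": 0, "az": 0, "jaw": 1}, {"tx": 0, "ty": 0, "tz": 0.04, "ax": 0, "ay": 0, "az": 0, "jaw": 1}, {"tx": 0, "ty": 0, "tz": 0.04, "ax": 0, "ay": 0, "az": 0, "jaw": 1}]}}

```text
time: 16.18
position: [0.4864, 0.2329, 0.1294]
orientation: [-3.115, -0.387, -0.001]
contact_force: [-5.5, -1.3, 5.1]
finger_gap: 0.205
grasp_force: 35.0
```

The book has touched the slot floor at the expected height, with about 9 N of contact. Release.

Request:
{"method": "servo_tool", "body": {"steps": [{"tx": 0, "ty": 0, "tz": -0.01, "ax": 0, "ay": 0, "az": 0, "jaw": 0.5}, {"tx": 0, "ty": 0, "tz": -0.01, "ax": 0, "ay": 0, "az": 0, "jaw": 0.4}, {"tx": 0, "ty": 0, "tz": -0.01, "ax": 0, "ay": 0, "az": 0, "jaw": 0.3}, {"tx": 0, "ty": 0, "tz": -0.01, "ax": 0, "ay": 0, "az": 0, "jaw": 0.2}, {"tx": 0, "ty": 0, "tz": -0.01, "ax": 0, "ay": 0, "az": 0, "jaw": 0.1}, {"tx": 0, "ty": 0, "tz": -0.01, "ax": 0, "ay": 0, "az": 0, "jaw": 0}, {"tx": 0, "ty": 0, "tz": -0.01, "ax": 0, "ay": 0, "az": 0, "jaw": -0.2}, {"tx": 0, "ty": 0, "tz": -0.01, "ax": 0, "ay": 0, "az": 0, "jaw": -0.3}, {"tx": 0, "ty": 0, "tz": -0.01, "ax": 0, "ay": 0, "az": 0, "jaw": -0.3}, {"tx": 0, "ty": 0, "tz": -0.01, "ax": 0, "ay": 0, "az": 0, "jaw": -0.3}]}}

```text
time: 17.02
position: [0.4862, 0.2328, 0.129]
orientation: [-3.115, -0.387, 0.0]
contact_force: [-0.0, 0.3, 0.7]
finger_gap: 0.644
grasp_force: 0.0
```

Request:
{"method": "servo_tool", "body": {"steps": [{"tx": 0, "ty": 0, "tz": 0, "ax": 0, "ay": 0, "az": 0, "jaw": -0.3}, {"tx": 0, "ty": 0, "tz": -0.05, "ax": 0, "ay": 0, "az": 0, "jaw": -0.3}, {"tx": 0, "ty": 0, "tz": -0.12, "ax": 0, "ay": 0, "az": 0, "jaw": -0.3}, {"tx": 0, "ty": 0, "tz": -0.2, "ax": 0, "ay": 0, "az": 0, "jaw": -0.3}, {"tx": 0, "ty": 0, "tz": -0.3, "ax": 0, "ay": 0, "az": 0, "jaw": -0.3}, {"tx": 0, "ty": 0, "tz": -0.4, "ax": 0, "ay": 0, "az": 0, "jaw": -0.3}, {"tx": 0, "ty": 0, "tz": -0.55, "ax": 0, "ay": 0, "az": 0, "jaw": -0.3}, {"tx": 0, "ty": 0, "tz": -0.7, "ax": 0, "ay": 0, "az": 0, "jaw": -0.3}, {"tx": 0, "ty": 0, "tz": -0.85, "ax": 0, "ay": 0, "az": 0, "jaw": -0.3}, {"tx": 0, "ty": 0, "tz": -1, "ax": 0, "ay": 0, "az": 0, "jaw": -0.3}]}}

```text
time: 17.85
position: [0.4865, 0.2326, 0.2311]
orientation: [-3.115, -0.387, -0.002]
contact_force: [-0.5, 0.4, 0.6]
finger_gap: 0.652
grasp_force: 0.0
```

```bash
python3 - <<'E'
from h import *
from bench import arm
import cv2
s=arm.sense();print(s["position"],s["contact_force"],s["finger_gap"],s["time"])
D={n:arm.get_image(n) for n in("scene","top")}
a=D["scene"]["pixels"][130:330,170:370,::-1];b=D["top"]["pixels"][90:290,180:380,::-1]
cv2.imwrite("pics/e1.png",cv2.resize(np.hstack([a,b]),(800,400),interpolation=cv2.INTER_CUBIC))
E
```

```text
[0.486 0.233 0.231] [-0.454  0.35   0.641] 0.6520555917987386 17.85
```

View pics/e1.png

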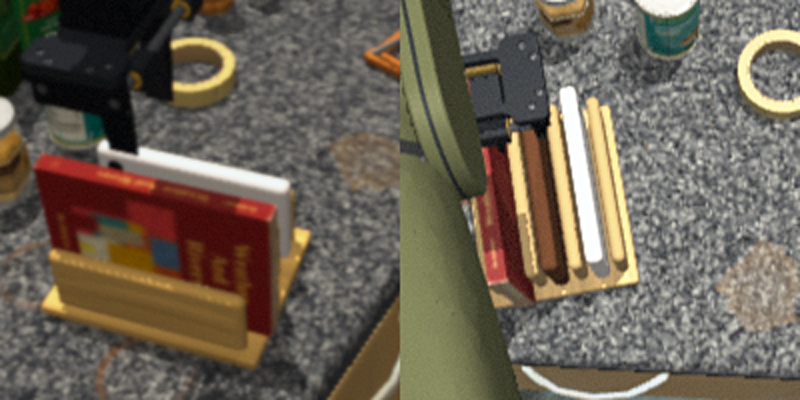

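The book stands in the free slot between its two dividers, with its ends level with the rack. The boards have not moved and the gripper is clear. I'm handing it in.

```bash
python3 -c "
from bench import arm
print(arm.job_done())"
```

```text
the job is handed in; nothing more can be done
None
```

The cookbook was lowered into the rack's empty slot and released on the slot floor, with the boards still in place and the gripper clear; I handed the job in at about 18 s, and no verdict came back.

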